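# Press a battery pack home on a sprung contact tester and hold it

### The job

Lift the white battery pack out of the green parts bin, lower it upright into the grey contact tester and press it down against the sprung copper contact until its underside is fully home, flat on the black stop ledges. Finish while you still grip it and press it down just firmly enough to keep it home, without leaning hard on it: do not let go. Leave the wheel, the controller brick and the ruler alone.

Things in the scene. Friction and masses are not known exactly. Their poses are not given: they have to be found in the camera images.
- pack: The battery pack: an upright white block with an orange band low around it and an orange top, 36 mm along its x, 60 mm along its y, 75 mm high, 0.17 to 0.35 kg. Origin: centre of its underside; z up. It may go into the tester either way round (half a turn makes no difference). It stands upright in one of the bin's two compartments.
- pack_grip (a point): Point on the pack's vertical axis 55 mm above its underside, axes as the pack's: a good height to grip it, across its 36 mm width (along its x).
- bin: The green open bin, fixed to the table: 180 mm along its x, 280 mm along its y, 50 mm high, walls and floor 5 mm thick, with a 5 mm, full-height divider at y = 0 that makes two compartments, each 170 mm by about 132 mm inside, centred at about y = +70 and -70 mm. Origin: centre of its underside.
- wheel: A black rubber wheel with a blue hub, 56 mm across and 26 mm thick, lying flat in the bin's other compartment. Origin: centre of its underside. Leave it alone.
- tester: Grey contact tester, fixed to the table. Base 100 (x) x 140 (y) x 12 mm; origin: centre of its underside. Central pocket, open at the top, 42 (x) x 66 (y) mm inside, 3 mm clear of the pack all round. Pocket walls, 6 mm thick, stand to 48 mm above the table, then lead-ins slope outwards up to 56 mm, about 65 x 89 mm over all. The pack goes in with its x along the tester's x, either way round.
- stop_plane (a point): Centre of the pocket at the height of the stop ledges' tops, 34 mm above the table; axes as the tester's. When the pack is home, its underside is here.
- ledges: The hard stop: two black ledges inside the pocket, at the two ends of its y length (from y = 16 to 30 mm either side of the centre), tops level at 34 mm above the table. Same origin and axes as the tester. They should bear a light steady push of some 5 to 15 N beyond the spring's.
- contact_top (a point): Centre of the top of the sprung copper contact, a round plunger 22 mm across in the middle of the pocket. At rest it is 46 mm above the table, 12 mm above the ledges.
- contact (a joint): Travel of the sprung contact in m: 0 at rest (up), growing as it is pressed down; about 0.012 when the pack is on the ledges. The spring starts at 4.5 N and adds 0.5 N per mm, so it pushes back with about 10.5 N when the pack is home; the pack's own weight does not press it down.
- brick: White controller brick with a screen and three buttons, 72 x 112 x 44 mm, lying on the table. Origin: centre of its underside. Leave it alone.
- ruler: Red ruler 34 x 200 x 4 mm lying flat on the table. Origin: centre of its underside. Leave it alone.
Things that resemble listed ones, but are neither listed nor needed, are in the scene too. Leave any pink look-alike of the pack alone. What is shaped like the tester but yellow is not meant.

How it is judged:
By the outcome, as a careful person would: the job done as asked, in the order asked, and still so for the second after the job is handed in, while the arm keeps its last pose, push and grip.
It also fails if it takes over 48 s, if anything falls off the work surface, if the arm or the gripper's body presses on something with over 40 N, if the wrist force passes 120 N, or if a joint passes its speed limit or range.

### The arm

A 6-joint arm with a two-finger parallel gripper is mounted at the origin on the work surface. World frame = base frame: x ahead of the robot, y to its left, z up, the work surface at z = 0. Lengths are in m, angles in rad, forces in N, time in s.
With the tool pointing down it reaches from about 0.3 to 0.775 m from the base axis. Payload 14.6 kg.
Tool frame: the origin (TCP) lies between the finger pads; the fingertips stand 22 mm ahead of it and the grasp point (between the pads) lies 3 mm ahead of it (ctrl.tip_reach is the distance from the TCP to the fingertips, in m); z points along the fingers, y is the direction in which the jaws open and shut (so a half turn about z gives the same grasp; the last joint's range is limited). The gripper opens to 94 mm and grips with 3 to 60 N. Pads are 16 mm wide; open, the fingers measure 119 mm over their backs; the gripper's body (75 mm by 177 mm) begins 78 mm behind the grasp point.
Start: joints at [1.129, 0.3, 1.521, -0, 1.321, -0.067], TCP at [0.201, 0.512, 0.227] pointing down, gripper open.
Joint ranges: [-3.03, 3.03], [-0.79, 2.21], [0.23, 2.52], [-1.04, 4.18], [0, 3.07], [-2.55, 2.55]. Speed limits (rad/s): [2.22, 2.22, 2.57, 3.14, 3.14, 3.14].

### API

Orientations are given as [roll, pitch, yaw] about the fixed x, y, z axes, in that order (R = Rz(yaw) Ry(pitch) Rx(roll)).
In Python, from station import ctrl gives the robot as it stands. The module is installed in compiled form; this text tells all that it offers.
- The arm moves only by the shell command python3 -m creep 'ROWS' [OPENING] [FORCE]. ROWS is a JSON object of lists of equal length, an entry for each row: "xyz": the shift along the tool's x, y, z in mm, a list of three; "spin": the turn about the tool's z in rad. In form: {"xyz": [[tx, ty, tz], ...], "spin": [spin, ...]}. A call has 1 to 5 rows; each row shifts and turns the commanded pose from where the row before left it, along the tool's axes as they then stand; what a row does not reach is not made up. A row lasts 1/8 s, in which the tool goes at most 62.5 mm and 10.7 degrees, less where a joint would pass 70% of its speed; a pose out of reach is approached as far as the arm can. A call with a gripper value outside its range is refused whole. OPENING is the finger opening in mm, from 0 to 94, set as the call begins (- or left out, the last holds). The fingers move at their own pace and stop on an object; FORCE is the grip in N (left out, the last holds). Time passes only in rows, so rows that do not move let the fingers close. It gives the time, the measured TCP pose, the force and the opening at its end, in the units of the state.
- ctrl.get_obs(): the state, without advancing time (a new reading comes with each control period).
- ctrl.camera(name): name is "scene" or "top"; returns the picture (384x512x3 uint8, red, green, blue); there is no depth.
- ctrl.camera_model(name): a dict with "fx", "fy", "cx", "cy" (pixels), "R" (3x3) and "t" (3): a world point X has camera coordinates R X + t. Camera axes: x right, y down, z forward; pixel columns grow to the right and rows downward; lengths in m; the calibration is good to about 2 mm. A picture is of the moment at which its call begins. camera_model takes no time and is no camera call.
- ctrl.hand_in(): hands the job in, once; it reports no verdict.
The state is a dict: "time_s": time; "qpos": joint angles; "joint_vel": joint speeds; "tau": joint torques, N m; "ee_pos": TCP position; "eef_rot": TCP orientation; "force": force on the tool from outside, world axes, zero at the start; "moment": the same for the moment, N m; "grip_width": finger opening in m.
Only numpy, scipy, OpenCV 4.12 (cv2) and the standard library are available. Lean on these libraries where they do the work, as an engineer would, in place of code of your own. Each camera call takes 0.05 s, during which the arm holds its last target.

## Working session

There is one attempt and no reset: what is moved stays moved. The work goes in short steps, Python scripts to look and compute and a shell command to move; the robot and the scene stay as the last step left them, time stands still between calls to the robot, and variables do not carry over. Pictures are saved under pics/ and viewed, and the job is handed in when it is done.

```bash
mkdir -p pics; python3 - <<'E'
from station import ctrl
import cv2,numpy as np
for n in("scene","top"):
    im=ctrl.camera(n); cv2.imwrite(f"pics/{n}0.png",im[:,:,::-1]); m=ctrl.camera_model(n); print(n,{k:np.round(v,4).tolist() for k,v in m.items()})
o=ctrl.get_obs();print(o,ctrl.tip_reach)
E
```

```text
scene {'fx': 377.1108, 'fy': 377.1108, 'cx': 249.9187, 'cy': 198.1366, 'R': [[0.8524, 0.5225, 0.0206], [0.3377, -0.52, -0.7846], [-0.3992, 0.6758, -0.6197]], 't': [-0.4079, -0.1451, 1.4497]}
top {'fx': 497.7094, 'fy': 497.7094, 'cx': 255.6265, 'cy': 196.6712, 'R': [[-0.02, -0.9998, 0.0041], [-0.978, 0.0187, -0.2079], [0.2078, -0.0081, -0.9781]], 't': [-0.0716, 0.5185, 1.304]}
{'time_s': 0.1, 'qpos': array([ 1.12938911e+00,  3.00422023e-01,  1.52150089e+00,  6.66825427e-06,
        1.32069471e+00, -6.65989407e-02]), 'joint_vel': array([ 0.00125049, -0.00024125, -0.00123188,  0.00029107,  0.00128396,
       -0.00027899]), 'tau': array([ 2.98227515e-04, -5.32640183e+01, -3.53288305e+01,  7.09050894e-02,
        2.35149404e-02, -8.94491478e-06]), 'ee_pos': array([0.20126485, 0.51163212, 0.22694716]), 'eef_rot': array([-3.14057039e+00, -7.46561199e-05,  2.76678269e+00]), 'force': array([-0.43977245, -0.06110226,  0.27905909]), 'moment': array([-0.02962252, -0.0069583 , -0.00813825]), 'grip_width': 0.09401616504579946} 0.022
```

View pics/scene0.png

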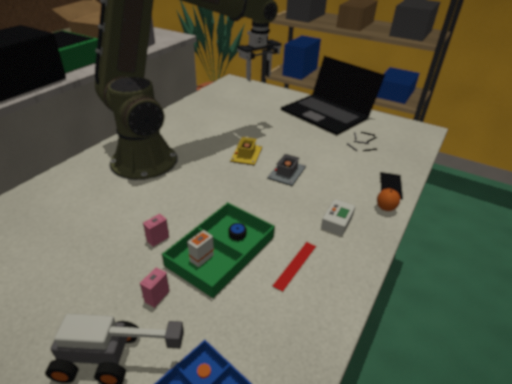

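View pics/top0.png

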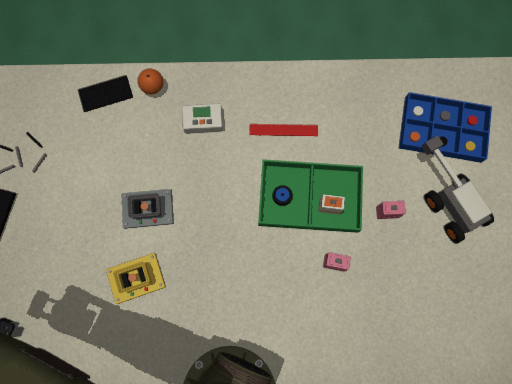

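```bash
python3 - <<'E'
import cv2,numpy as np
t=cv2.imread("pics/top0.png");s=cv2.imread("pics/scene0.png")
a=cv2.resize(t[180:230,300:370],None,fx=5.6,fy=5.6,interpolation=2)
b=cv2.resize(t[180:235,110:185],None,fx=5.2,fy=5.2,interpolation=2)
c=cv2.resize(s[215:275,170:250],None,fx=4.9,fy=4.9,interpolation=2)
d=cv2.resize(s[145:190,260:315],None,fx=7,fy=7,interpolation=2)
f=lambda x:cv2.resize(x,(400,290))
cv2.imwrite("pics/crop0.png",np.vstack([np.hstack([f(a),f(b)]),np.hstack([f(c),f(d)])]))
E
```

```text
(no output)
```

View pics/crop0.png

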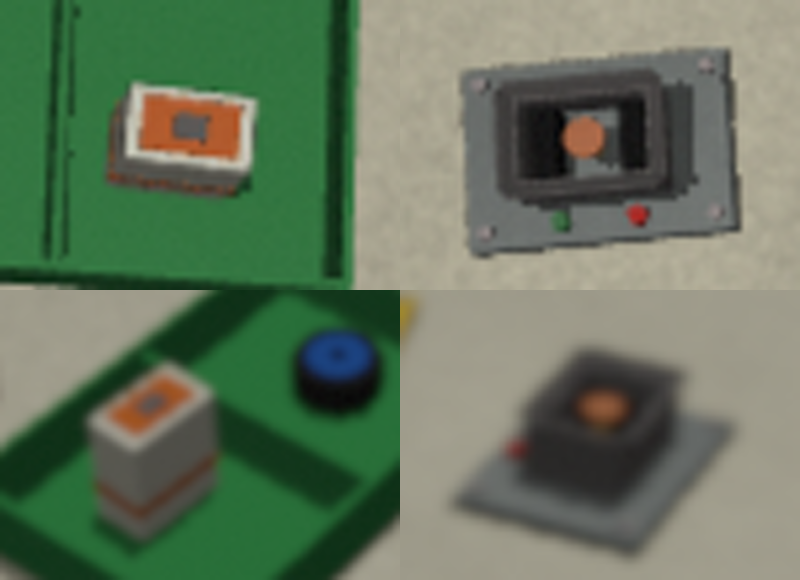

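The candidates for the pack in the top view are the white/orange block in the bin (333,203) and the pink blocks at (391,208) and (337,261). I choose (333,203): the crop shows a white block with an orange top and a low orange band. For the tester, the grey one is at (147,207) and the yellow look-alike at (136,277). I choose the grey one.

```bash
cat > h.py <<'E'
import cv2,numpy as np
from station import ctrl
def ray(n,px,z):
    m=ctrl.camera_model(n);R=np.array(m["R"]);t=np.array(m["t"])
    px=np.atleast_2d(px).astype(float)
    d=np.c_[(px[:,0]-m["cx"])/m["fx"],(px[:,1]-m["cy"])/m["fy"],np.ones(len(px))]@R
    c=-R.T@t
    return (c+d*((z-c[2])/d[:,2])[:,None])[:,:2]
def rect(n,mask,z,roi):
    """largest contour in roi -> world rect at z"""
    x0,y0,x1,y1=roi; k=np.zeros_like(mask);k[y0:y1,x0:x1]=mask[y0:y1,x0:x1]
    cs,_=cv2.findContours(k,cv2.RETR_EXTERNAL,cv2.CHAIN_APPROX_NONE)
    c=max(cs,key=cv2.contourArea)
    w=ray(n,c[:,0,:],z)
    (cx,cy),(a,b),ang=cv2.minAreaRect((w*1000).astype(np.float32))
    # direction of long side
    th=ang if a>b else ang+90
    M=cv2.moments(k,True) 
    f=np.zeros_like(k);cv2.drawContours(f,[c],-1,1,-1);ys,xs=np.nonzero(f)
    cw=ray(n,[[xs.mean(),ys.mean()]],z)[0]*1000
    return dict(c=np.round([cx,cy],1).tolist(),size=np.round(sorted([a,b]),1).tolist(),long_deg=round((th+90)%180-90,1),cent=np.round(cw,1).tolist(),pix=[round(xs.mean(),1),round(ys.mean(),1)],n=len(xs))
def hsv(im): return cv2.cvtColor(im,cv2.COLOR_RGB2HSV)
E
python3 - <<'E'
from h import *
t=cv2.imread("pics/top0.png")[:,:,::-1].copy();s=cv2.imread("pics/scene0.png")[:,:,::-1].copy()
H=hsv(t);h,S,V=[H[:,:,i].astype(int) for i in range(3)]
print(H[203,325:345].tolist());print(H[191,120:176:4].tolist())
org=((h<15)&(S>120)&(V>130)).astype(np.uint8)
print("pack orange",rect("top",org,.080,(315,190,352,211)))
wo=(((h<18)&(S>120)&(V>150))|((S<60)&(V>160))|((S<60)&(V>90)&(h<30))).astype(np.uint8)
wt=((~((h>40)&(h<90)&(S>90)))&(V>135)).astype(np.uint8)
print("pack top",rect("top",wt,.080,(315,190,352,218)))
print("contact",rect("top",((h<15)&(S>100)&(V>100)).astype(np.uint8),.046,(130,195,165,212)))
base=((S<45)&(h>60)|(V<75)).astype(np.uint8)
print("base",rect("top",base,.012,(110,180,185,235)))
rim=(V<95).astype(np.uint8)
print("rim",rect("top",rim,.056,(110,180,185,235)))
g=((h>50)&(h<85)&(S>100)).astype(np.uint8)
print("bin",rect("top",g,.05,(240,145,380,245)))
Hs=hsv(s);h,S,V=[Hs[:,:,i].astype(int) for i in range(3)]
print("s orange",rect("scene",((h<15)&(S>110)&(V>110)).astype(np.uint8),.080,(185,225,216,247)))
print("s contact",rect("scene",((h<15)&(S>100)&(V>80)).astype(np.uint8),.046,(275,150,302,172)))
E
```

```text
[[10, 181, 173], [10, 190, 177], [10, 189, 178], [10, 187, 177], [10, 189, 177], [11, 147, 128], [11, 70, 98], [10, 56, 95], [9, 19, 93], [9, 19, 93], [10, 17, 92], [10, 156, 150], [10, 187, 173], [10, 189, 177], [10, 190, 176], [10, 190, 176], [11, 174, 166], [19, 32, 191], [26, 22, 194], [55, 47, 104]]
[[26, 38, 169], [24, 38, 175], [24, 38, 176], [25, 37, 174], [25, 37, 166], [24, 32, 128], [30, 22, 127], [38, 17, 121], [54, 11, 116], [72, 12, 110], [75, 9, 111], [68, 9, 111], [15, 10, 106], [23, 36, 164]]
pack orange {'c': [494.5, -288.1], 'size': [24.6, 42.9], 'long_deg': 87.2, 'cent': [494.5, -288.1], 'pix': [np.float64(333.0), np.float64(201.5)], 'n': 154}
pack top {'c': [494.7, -287.6], 'size': [35.0, 58.7], 'long_deg': 81.6, 'cent': [494.7, -287.7], 'pix': [np.float64(332.8), np.float64(201.4)], 'n': 283}
contact {'c': [499.9, 223.9], 'size': [16.4, 19.6], 'long_deg': 1.5, 'cent': [499.3, 223.9], 'pix': [np.float64(144.0), np.float64(205.8)], 'n': 46}
base {'c': [498.0, 221.6], 'size': [96.9, 137.5], 'long_deg': -85.6, 'cent': [496.1, 220.8], 'pix': [np.float64(147.7), np.float64(209.2)], 'n': 1569}
rim {'c': [491.6, 218.5], 'size': [81.1, 105.8], 'long_deg': -85.5, 'cent': [496.6, 217.3], 'pix': [np.float64(145.6), np.float64(206.0)], 'n': 915}
bin {'c': [519.0, -233.6], 'size': [185.4, 278.0], 'long_deg': 85.0, 'cent': [517.2, -233.7], 'pix': [np.float64(311.0), np.float64(195.9)], 'n': 6683}
s orange {'c': [492.7, -285.8], 'size': [25.1, 42.4], 'long_deg': 81.9, 'cent': [493.5, -286.1], 'pix': [np.float64(199.5), np.float64(238.3)], 'n': 100}
s contact {'c': [501.2, 222.9], 'size': [18.2, 27.9], 'long_deg': -62.7, 'cent': [500.8, 223.2], 'pix': [np.float64(287.4), np.float64(162.9)], 'n': 25}
```

```bash
python3 - <<'E'
from h import *
t=cv2.imread("pics/top0.png")[:,:,::-1].copy()
m=lambda q:q
def edge(n,im,z,p0,p1,half=4,ch=lambda p:p.mean(-1)):
    # subpixel edge: along segment p0-p1, max gradient across normal
    p0,p1=np.array(p0,float),np.array(p1,float);d=(p1-p0)/np.linalg.norm(p1-p0);nn=np.array([-d[1],d[0]])
    g=cv2.GaussianBlur(im,(3,3),0).astype(np.float32).mean(-1);pts=[]
    for a in np.linspace(0,1,25):
        q=p0+a*(p1-p0);o=np.arange(-half,half+.01,.1)
        xy=(q+o[:,None]*nn).astype(np.float32)
        v=cv2.remap(g,xy[:,0].reshape(1,-1),xy[:,1].reshape(1,-1),1)[0]
        gr=np.abs(np.gradient(np.convolve(v,np.ones(5)/5,'same')))[8:-8];pts.append(q+o[8:-8][gr.argmax()]*nn)
    w=ray(n,np.array(pts),z)*1000
    vx,vy,x,y=cv2.fitLine(w.astype(np.float32),cv2.DIST_HUBER,0,.01,.01).ravel()
    r=np.abs((w-[x,y])@[-vy,vx]).mean()
    return round(float(np.degrees(np.arctan2(vy,vx))%180),1),round(float(r),2),(round(float(x),1),round(float(y),1))
# pack top face edges: crop px ->image: x=300+cx/5.714,y=180+cy/5.8
P=lambda x,y:(300+x/5.714-.4,180+y/5.8-.4)
for a,b in[((142,85),(250,97)),((132,155),(240,162))]: print("pack",edge("top",t,.08,P(*a),P(*b),2.5))
for a,b in[((130,90),(124,150)),((257,103),(252,153))]: print("packend",edge("top",t,.08,P(*a),P(*b),2.5))
Q=lambda x,y:(110+(x-400)/5.333-.4,180+y/5.273-.4)
for a,b in[((475,70),(715,52)),((485,252),(730,230))]: print("base long",edge("top",t,.012,Q(*a),Q(*b),2.5))
for a,b in[((463,85),(470,235)),((732,65),(738,215))]: print("base short",edge("top",t,.012,Q(*a),Q(*b),2.5))
for a,b in[((515,80),(650,72))]: print("rim far",edge("top",t,.056,Q(*a),Q(*b),2))
E
```

```text
pack (82.7, 0.57, (512.1, -290.7))
pack (81.6, 0.42, (476.2, -287.6))
packend (170.8, 0.45, (499.7, -258.7))
packend (168.0, 0.45, (493.5, -317.1))
base long (94.5, 0.54, (550.7, 217.1))
base long (94.6, 0.65, (448.7, 212.3))
base short (2.9, 0.61, (491.5, 293.9))
base short (4.5, 0.69, (502.2, 151.1))
rim far (94.5, 0.41, (531.7, 218.0))
```

```bash
cat >> h.py <<'E'
def plan(xyz,yaw_deg,n,spin_n=None):
    """integer rows guidance from current pose to xyz(mm), yaw; n rows"""
    o=ctrl.get_obs();p=o["ee_pos"]*1000;rp=o["eef_rot"];psi=rp[2]
    dy=np.radians(yaw_deg)-psi;dy=(dy+np.pi)%(2*np.pi)-np.pi
    print("t",round(o["time_s"],2),"pos",p.round(1),"rpy deg",np.degrees(rp).round(2),"F",o["force"].round(1),"w",round(o["grip_width"]*1000,1))
    sn=spin_n or n;d=(np.array(xyz)-p)/n
    for i in range(n):
        c,s=np.cos(psi),np.sin(psi)
        sp=-dy/sn if i<sn else 0
        print([round(d[0]*c+d[1]*s,1),round(d[0]*s-d[1]*c,1),round(-d[2],1)],round(sp,3));psi-=sp
E
python3 -c "
from h import *
plan([494.4,-287.7,180],82.2,17,10)"
```

```text
t 0.1 pos [201.3 511.6 226.9] rpy deg [-179.94   -0.    158.52] F [-0.4 -0.1  0.3] w 94.0
[np.float64(-33.3), np.float64(-37.4), np.float64(2.8)] 0.133
[np.float64(-37.9), np.float64(-32.7), np.float64(2.8)] 0.133
[np.float64(-41.9), np.float64(-27.4), np.float64(2.8)] 0.133
[np.float64(-45.2), np.float64(-21.6), np.float64(2.8)] 0.133
[np.float64(-47.7), np.float64(-15.4), np.float64(2.8)] 0.133
[np.float64(-49.3), np.float64(-8.9), np.float64(2.8)] 0.133
[np.float64(-50.0), np.float64(-2.3), np.float64(2.8)] 0.133
[np.float64(-49.9), np.float64(4.4), np.float64(2.8)] 0.133
[np.float64(-48.9), np.float64(11.0), np.float64(2.8)] 0.133
[np.float64(-47.0), np.float64(17.4), np.float64(2.8)] 0.133
[np.float64(-44.2), np.float64(23.5), np.float64(2.8)] 0
[np.float64(-44.2), np.float64(23.5), np.float64(2.8)] 0
[np.float64(-44.2), np.float64(23.5), np.float64(2.8)] 0
[np.float64(-44.2), np.float64(23.5), np.float64(2.8)] 0
[np.float64(-44.2), np.float64(23.5), np.float64(2.8)] 0
[np.float64(-44.2), np.float64(23.5), np.float64(2.8)] 0
[np.float64(-44.2), np.float64(23.5), np.float64(2.8)] 0
```

```bash
python3 -m creep '{"xyz": [[-33,-37,0],[-38,-33,0],[-42,-27,0],[-45,-22,0],[-48,-15,0]], "spin": [0.13,0.13,0.13,0.13,0.13]}' 64
```

```text
time_s: 0.72
ee_pos: [0.2893, 0.276, 0.2273]
eef_rot: [-3.141, 0.0, 2.113]
force: [1.6, 0.4, 0.3]
grip_width: 0.0642
```

```bash
python3 -m creep '{"xyz": [[-49,-9,3],[-50,-2,3],[-50,4,3],[-49,11,3],[-47,17,3]], "spin": [0.13,0.13,0.13,0.13,0.13]}'; python3 -c "
from h import *
plan([494.4,-287.7,180],82.2,7,4)"
```

```text
time_s: 1.35
ee_pos: [0.3802, 0.0427, 0.2124]
eef_rot: [3.141, -0.0, 1.462]
force: [-0.1, 1.5, -0.5]
grip_width: 0.0641
t 1.35 pos [380.2  42.7 212.4] rpy deg [179.99  -0.    83.79] F [-0.1  1.5 -0.5] w 64.1
[np.float64(-45.2), np.float64(21.3), np.float64(4.6)] 0.007
[np.float64(-45.0), np.float64(21.6), np.float64(4.6)] 0.007
[np.float64(-44.9), np.float64(22.0), np.float64(4.6)] 0.007
[np.float64(-44.7), np.float64(22.3), np.float64(4.6)] 0.007
[np.float64(-44.6), np.float64(22.6), np.float64(4.6)] 0
[np.float64(-44.6), np.float64(22.6), np.float64(4.6)] 0
[np.float64(-44.6), np.float64(22.6), np.float64(4.6)] 0
```

```bash
python3 -m creep '{"xyz": [[-45,21,4],[-45,22,5],[-45,22,5],[-45,22,5],[-45,23,5]], "spin": [0.007,0.007,0.007,0.007,0]}'; python3 -c "
from h import *
plan([494.4,-287.7,180],82.2,3,1)"
```

```text
time_s: 1.98
ee_pos: [0.4629, -0.1937, 0.1881]
eef_rot: [-3.141, -0.0, 1.438]
force: [-0.2, 0.2, -0.3]
grip_width: 0.0637
t 1.98 pos [ 462.9 -193.7  188.1] rpy deg [-1.7998e+02 -1.0000e-02  8.2420e+01] F [-0.2  0.2 -0.3] w 63.7
[np.float64(-29.7), np.float64(14.5), np.float64(2.7)] 0.004
[np.float64(-29.6), np.float64(14.7), np.float64(2.7)] 0
[np.float64(-29.6), np.float64(14.7), np.float64(2.7)] 0
```

```bash
python3 -m creep '{"xyz": [[-30,14,3],[-29,15,3],[-29,15,2],[0,0,0],[0,0,0]], "spin": [0.004,0,0,0,0]}'; python3 - <<'E'
from h import *
plan([494.4,-287.7,180],82.2,1)
for n in("scene","top"):
    im=ctrl.camera(n); cv2.imwrite(f"pics/{n}1.png",im[:,:,::-1])
a=cv2.imread("pics/scene1.png")[150:280,150:290];b=cv2.imread("pics/top1.png")[140:250,260:380]
cv2.imwrite("pics/c1.png",np.hstack([cv2.resize(a,(400,400),interpolation=2),cv2.resize(b,(400,400),interpolation=2)]))
E
```

```text
time_s: 2.6
ee_pos: [0.4942, -0.2846, 0.1801]
eef_rot: [-3.141, -0.0, 1.435]
force: [0.2, 0.1, -0.0]
grip_width: 0.0641
t 2.6 pos [ 494.2 -284.6  180.1] rpy deg [-1.7996e+02 -3.0000e-02  8.2210e+01] F [ 0.2  0.1 -0. ] w 64.1
[np.float64(-3.1), np.float64(0.6), np.float64(0.1)] 0.0
```

View pics/c1.png

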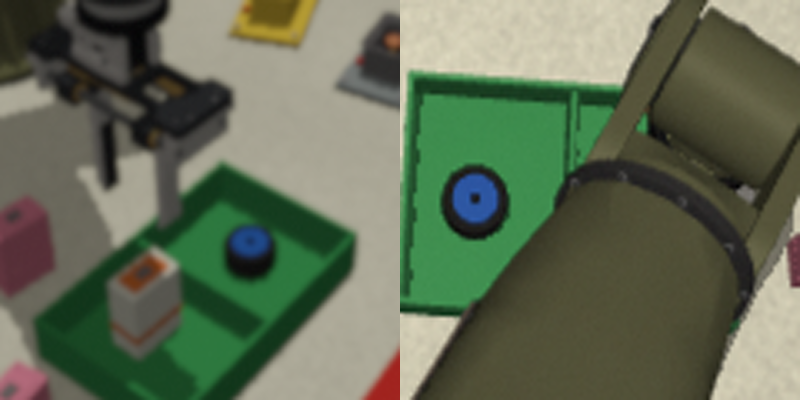

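The scene crop shows the open fingers above the pack (pack top at about (145,268) in the crop), lined up with its narrow width. I'm lowering to just above the pack to check.

```bash
python3 -m creep '{"xyz": [[-3,1,20],[0,0,26],[0,0,22],[0,0,0]], "spin": [0,0,0,0]}'; python3 - <<'E'
from h import *
plan([494.4,-287.7,63],82.2,1)
im=ctrl.camera("scene"); cv2.imwrite("pics/scene2.png",im[:,:,::-1])
a=cv2.imread("pics/scene2.png")[190:280,150:250]
cv2.imwrite("pics/c2.png",cv2.resize(a,(600,540),interpolation=2))
E
```

```text
time_s: 3.2
ee_pos: [0.4945, -0.2873, 0.1115]
eef_rot: [-3.139, -0.001, 1.435]
force: [-0.4, 0.2, 0.7]
grip_width: 0.0639
t 3.2 pos [ 494.5 -287.3  111.5] rpy deg [-1.7987e+02 -6.0000e-02  8.2250e+01] F [-0.4  0.2  0.7] w 63.9
[np.float64(-0.4), np.float64(-0.1), np.float64(48.5)] 0.001
```

View pics/c2.png

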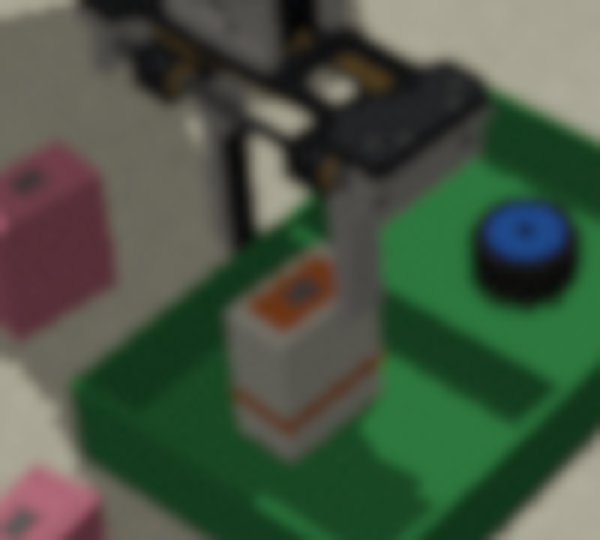

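The fingers straddle the pack at about (300,290) in the crop, with the near finger in front of its +x face and clear of the bin wall. I'm descending.

```bash
python3 -m creep '{"xyz": [[0,0,14],[0,0,18],[0,0,16],[0,0,0]], "spin": [0,0,0,0]}'; python3 -m creep '{"xyz": [[0,0,0],[0,0,0],[0,0,0],[0,0,0],[0,0,0]], "spin": [0,0,0,0,0]}' 25 45;python3 -c "
from h import *
plan([494.4,-287.7,63],82.2,1)"
```

```text
time_s: 3.75
ee_pos: [0.4944, -0.2878, 0.0628]
eef_rot: [-3.139, -0.001, 1.435]
force: [-0.8, -1.0, 0.6]
grip_width: 0.0635
time_s: 4.38
ee_pos: [0.4952, -0.2884, 0.0648]
eef_rot: [3.141, 0.0, 1.435]
force: [-1.9, -1.4, 5.0]
grip_width: 0.0357
t 4.38 pos [ 495.2 -288.4   64.8] rpy deg [1.7997e+02 1.0000e-02 8.2210e+01] F [-1.9 -1.4  5. ] w 35.7
[np.float64(0.6), np.float64(-0.9), np.float64(1.8)] 0.0
```

```bash
python3 -m creep '{"xyz": [[0,0,0],[0,0,-15],[0,0,-30],[0,0,-45],[0,0,-40]], "spin": [0,0,0,0,0]}'; python3 -m creep '{"xyz": [[0,0,-10],[0,0,0]], "spin": [0,0]}';python3 - <<'E'
from h import *
plan([499.7,222.7,195],94.5,10,5)
im=ctrl.camera("scene"); cv2.imwrite("pics/scene3.png",im[:,:,::-1])
a=cv2.imread("pics/scene3.png")[160:280,140:270]
cv2.imwrite("pics/c3.png",cv2.resize(a,(600,540),interpolation=2))
E
```

```text
time_s: 5.0
ee_pos: [0.495, -0.2881, 0.1966]
eef_rot: [3.141, 0.0, 1.435]
force: [0.6, -0.1, -1.3]
grip_width: 0.0356
time_s: 5.25
ee_pos: [0.4949, -0.2881, 0.204]
eef_rot: [-3.141, -0.0, 1.435]
force: [-0.0, -0.1, -3.1]
grip_width: 0.0359
t 5.25 pos [ 494.9 -288.1  204. ] rpy deg [-1.7999e+02 -1.0000e-02  8.2210e+01] F [-0.  -0.1 -3.1] w 35.9
[np.float64(50.7), np.float64(-6.4), np.float64(0.9)] -0.043
[np.float64(50.9), np.float64(-4.3), np.float64(0.9)] -0.043
[np.float64(51.0), np.float64(-2.1), np.float64(0.9)] -0.043
[np.float64(51.1), np.float64(0.1), np.float64(0.9)] -0.043
[np.float64(51.0), np.float64(2.3), np.float64(0.9)] -0.043
[np.float64(50.9), np.float64(4.5), np.float64(0.9)] 0
[np.float64(50.9), np.float64(4.5), np.float64(0.9)] 0
[np.float64(50.9), np.float64(4.5), np.float64(0.9)] 0
[np.float64(50.9), np.float64(4.5), np.float64(0.9)] 0
[np.float64(50.9), np.float64(4.5), np.float64(0.9)] 0
```

View pics/c3.png

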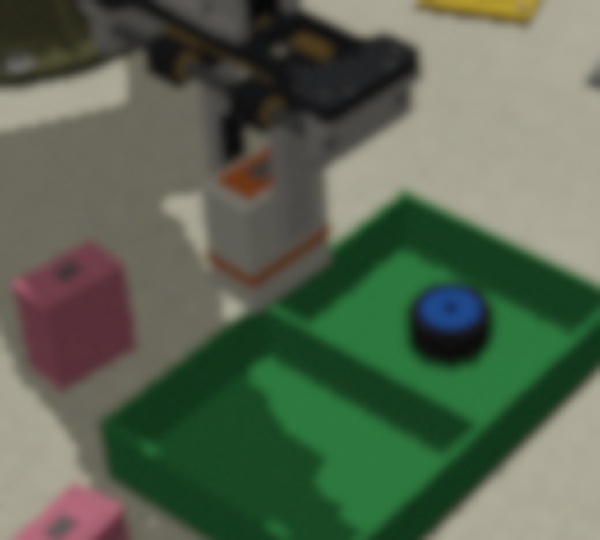

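The pack is lifted, upright in the jaws at about (265,225) in the crop, and the wheel is untouched. I'm carrying it to the tester.

```bash
python3 -m creep '{"xyz": [[25,-3,0],[45,-5,0],[51,-2,0],[51,0,0],[51,2,0]], "spin": [-0.043,-0.043,-0.043,-0.043,-0.043]}'; python3 -c "
from h import *
plan([499.7,222.7,200],94.5,6,1)"
```

```text
time_s: 5.92
ee_pos: [0.495, -0.0631, 0.2027]
eef_rot: [-3.139, -0.001, 1.651]
force: [0.5, -0.0, -1.6]
grip_width: 0.0358
t 5.92 pos [495.  -63.1 202.7] rpy deg [-1.7985e+02 -5.0000e-02  9.4600e+01] F [ 0.5 -0.  -1.6] w 35.8
[np.float64(47.4), np.float64(4.6), np.float64(0.5)] 0.002
[np.float64(47.4), np.float64(4.5), np.float64(0.5)] 0
[np.float64(47.4), np.float64(4.5), np.float64(0.5)] 0
[np.float64(47.4), np.float64(4.5), np.float64(0.5)] 0
[np.float64(47.4), np.float64(4.5), np.float64(0.5)] 0
[np.float64(47.4), np.float64(4.5), np.float64(0.5)] 0
```

```bash
python3 -m creep '{"xyz": [[50,5,0],[50,5,0],[50,5,0],[45,4,0],[40,4,0]], "spin": [0.002,0,0,0,0]}'; python3 -m creep '{"xyz": [[25,2,0],[10,1,0],[0,0,0],[0,0,0]], "spin": [0,0,0,0]}'; python3 -c "
from h import *
plan([499.7,222.7,200],94.5,1,1)"
```

```text
time_s: 6.55
ee_pos: [0.4997, 0.1728, 0.2026]
eef_rot: [-3.139, 0.001, 1.648]
force: [0.4, -1.1, -1.6]
grip_width: 0.0356
time_s: 7.05
ee_pos: [0.5008, 0.2055, 0.2041]
eef_rot: [-3.141, 0.0, 1.647]
force: [0.6, -0.7, -3.8]
grip_width: 0.0358
t 7.05 pos [500.8 205.5 204.1] rpy deg [-1.7997e+02  2.0000e-02  9.4360e+01] F [ 0.6 -0.7 -3.8] w 35.8
[np.float64(17.2), np.float64(0.2), np.float64(4.1)] -0.002
```

```bash
python3 -m creep '{"xyz": [[10,0,10],[7,0,25],[0,0,25],[0,0,14],[0,0,0]], "spin": [-0.002,0,0,0,0]}'; python3 -m creep '{"xyz": [[0,0,0]], "spin": [0]}'; python3 - <<'E'
from h import *
plan([499.7,222.7,93],94.5,1,1)
for n in("scene","top"):
    im=ctrl.camera(n); cv2.imwrite(f"pics/{n}4.png",im[:,:,::-1])
a=cv2.imread("pics/scene4.png")[95:195,245:345];b=cv2.imread("pics/top4.png")[150:270,90:210]
cv2.imwrite("pics/c4.png",np.hstack([cv2.resize(a,(400,400),interpolation=2),cv2.resize(b,(400,400),interpolation=2)]))
E
```

```text
time_s: 7.68
ee_pos: [0.4992, 0.2233, 0.1296]
eef_rot: [-3.14, 0.0, 1.65]
force: [0.6, -0.1, -2.4]
grip_width: 0.0358
time_s: 7.8
ee_pos: [0.4999, 0.2235, 0.1313]
eef_rot: [3.14, -0.0, 1.65]
force: [-0.2, 0.6, -1.9]
grip_width: 0.0358
t 7.8 pos [499.9 223.5 131.3] rpy deg [ 1.7993e+02 -2.0000e-02  9.4520e+01] F [-0.2  0.6 -1.9] w 35.8
[np.float64(-0.8), np.float64(-0.3), np.float64(38.3)] 0.0
```

View pics/c4.png

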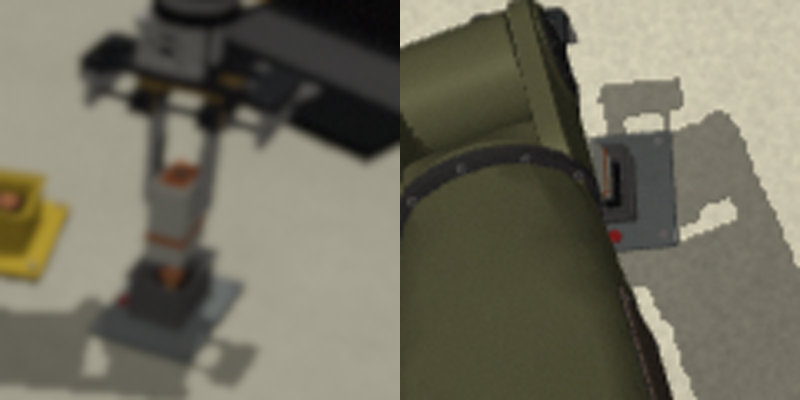

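```bash
python3 - <<'E'
from h import *
a=cv2.imread("pics/scene4.png")[130:190,265:310];b=cv2.imread("pics/top4.png")[185:230,140:180]
cv2.imwrite("pics/c5.png",np.hstack([cv2.resize(a,(390,520),interpolation=2),cv2.resize(b,(400,520),interpolation=2)]))
m=ctrl.camera_model
def proj(n,X):
    k=m(n);c=np.array(k["R"])@np.array(X)+k["t"];return round(k["fx"]*c[0]/c[2]+k["cx"],1),round(k["fy"]*c[1]/c[2]+k["cy"],1)
th=np.radians(4.5);ex=np.array([np.cos(th),np.sin(th)]);ey=np.array([-ex[1],ex[0]])
for nm,c,hx,hy,z in[("packbot",(499.9,223.5),18,30,72.3),("packtop",(499.9,223.5),18,30,147.3),("rim",(499.7,222.7),32.5,44.5,56)]:
  for n in("scene","top"):
    print(nm,n,[proj(n,[*( (np.array(c)+sx*hx*ex+sy*hy*ey)/1000),z/1000]) for sx,sy in((-1,-1),(1,-1),(1,1),(-1,1))])
E
```

```text
packbot scene [(np.float64(280.0), np.float64(159.3)), (np.float64(289.3), np.float64(161.9)), (np.float64(295.6), np.float64(154.1)), (np.float64(286.5), np.float64(151.6))]
packbot top [(np.float64(153.6), np.float64(209.2)), (np.float64(152.8), np.float64(196.1)), (np.float64(130.5), np.float64(198.2)), (np.float64(131.2), np.float64(211.3))]
packtop scene [(np.float64(281.5), np.float64(140.7)), (np.float64(291.2), np.float64(143.3)), (np.float64(297.7), np.float64(135.8)), (np.float64(288.2), np.float64(133.3))]
packtop top [(np.float64(147.8), np.float64(203.7)), (np.float64(147.0), np.float64(189.9)), (np.float64(123.4), np.float64(192.1)), (np.float64(124.0), np.float64(206.0))]
rim scene [(np.float64(274.1), np.float64(164.1)), (np.float64(291.0), np.float64(169.0)), (np.float64(300.2), np.float64(157.1)), (np.float64(283.9), np.float64(152.6))]
rim top [(np.float64(160.7), np.float64(215.1)), (np.float64(159.3), np.float64(191.7)), (np.float64(126.7), np.float64(194.8)), (np.float64(127.8), np.float64(218.2))]
```

View pics/c5.png

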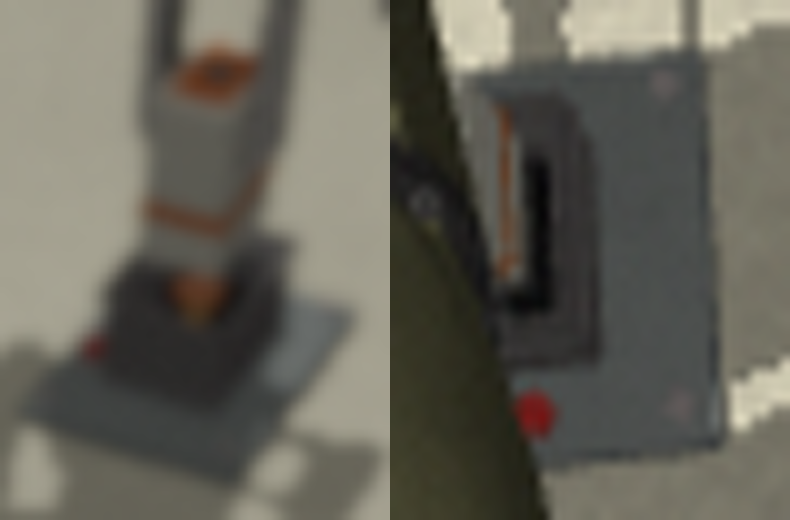

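The zoom shows the pack's bottom corners (scene about (280.5,159), top about (153,209)) within a pixel of their predictions. The tester rim matches equally well, so the pack is over the pocket. I'm lowering in steps and watching force.

```bash
python3 -m creep '{"xyz": [[-1,0,8],[0,0,8],[0,0,5],[0,0,0],[0,0,0]], "spin": [0,0,0,0,0]}'; python3 -m creep '{"xyz": [[0,0,2],[0,0,2],[0,0,2],[0,0,0]], "spin": [0,0,0,0]}';python3 -c "
from h import *
plan([499.7,222.7,93],94.5,1,1)"
```

```text
time_s: 8.52
ee_pos: [0.4997, 0.2225, 0.1096]
eef_rot: [3.141, -0.0, 1.65]
force: [-0.2, 0.8, -2.4]
grip_width: 0.0359
time_s: 9.02
ee_pos: [0.4997, 0.2224, 0.1037]
eef_rot: [3.141, -0.0, 1.65]
force: [-1.6, -0.6, 3.4]
grip_width: 0.0354
t 9.03 pos [499.7 222.4 103.7] rpy deg [179.98  -0.    94.53] F [-1.6 -0.6  3.4] w 35.4
[np.float64(0.3), np.float64(0.1), np.float64(10.7)] 0.0
```

```bash
python3 -m creep '{"xyz": [[0,0,2],[0,0,2],[0,0,2],[0,0,0],[0,0,0]], "spin": [0,0,0,0,0]}'; python3 -m creep '{"xyz": [[0,0,1],[0,0,1],[0,0,0],[0,0,0]], "spin": [0,0,0,0]}';python3 -m creep '{"xyz": [[0,0,1],[0,0,0],[0,0,0]], "spin": [0,0,0]}'
```

```text
time_s: 9.65
ee_pos: [0.4997, 0.2225, 0.0976]
eef_rot: [3.141, -0.0, 1.65]
force: [-3.2, -0.4, 5.4]
grip_width: 0.0356
time_s: 10.15
ee_pos: [0.4997, 0.2225, 0.0957]
eef_rot: [3.141, -0.0, 1.65]
force: [-2.5, -0.5, 6.7]
grip_width: 0.036
time_s: 10.52
ee_pos: [0.4997, 0.2225, 0.0947]
eef_rot: [3.141, -0.0, 1.65]
force: [-2.3, -0.5, 7.5]
grip_width: 0.0359
```

```bash
python3 -m creep '{"xyz": [[0,0,1],[0,0,0],[0,0,0]], "spin": [0,0,0]}'; python3 -m creep '{"xyz": [[0,0,0.5],[0,0,0],[0,0,0]], "spin": [0,0,0]}';python3 -m creep '{"xyz": [[0,0,0.5],[0,0,0],[0,0,0]], "spin": [0,0,0]}'
```

```text
time_s: 10.9
ee_pos: [0.4997, 0.2225, 0.0938]
eef_rot: [3.141, -0.0, 1.65]
force: [-3.6, -0.2, 8.1]
grip_width: 0.0358
time_s: 11.28
ee_pos: [0.4997, 0.2225, 0.0938]
eef_rot: [3.141, -0.0, 1.65]
force: [-4.9, -2.3, 14.2]
grip_width: 0.0358
time_s: 11.65
ee_pos: [0.4997, 0.2225, 0.0938]
eef_rot: [3.141, -0.0, 1.65]
force: [-7.7, -3.1, 20.2]
grip_width: 0.0357
```

```bash
python3 - <<'E'
from h import *
o=ctrl.get_obs();print(o["force"].round(2),o["moment"].round(3),o["ee_pos"].round(4),np.degrees(o["eef_rot"]).round(2))
for n in("scene","top"):
    im=ctrl.camera(n); cv2.imwrite(f"pics/{n}6.png",im[:,:,::-1])
a=cv2.imread("pics/scene6.png")[130:190,265:310];b=cv2.imread("pics/top6.png")[185:230,140:180]
cv2.imwrite("pics/c6.png",np.hstack([cv2.resize(a,(390,520),interpolation=2),cv2.resize(b,(400,520),interpolation=2)]))
o=ctrl.get_obs();print(o["force"].round(2),o["moment"].round(3))
E
```

```text
[-7.71 -3.09 20.22] [-0.656  1.851  0.034] [0.4997 0.2225 0.0938] [ 1.7996e+02 -1.0000e-02  9.4530e+01]
[-7.77 -1.88 21.3 ] [-0.721  1.885  0.012]
```

View pics/c6.png

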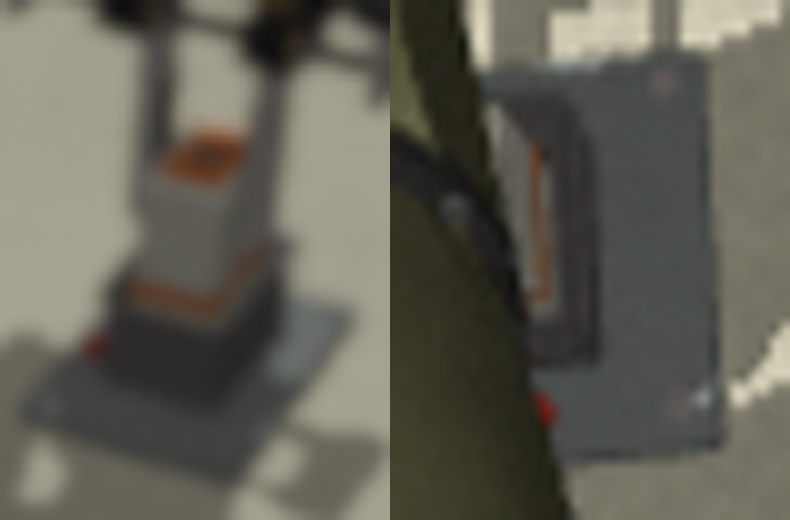

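The pack is seated with the orange band at the rim (crop about (190,295)). TCP height is stuck at 93.8 mm while force rises, so it's on the hard stop. I'm easing the sideways force and trimming the push.

```bash
python3 -m creep '{"xyz": [[0,-0.4,-0.1],[0,0,0],[0,0,0],[0,0,0]], "spin": [0,0,0,0]}'
```

```text
time_s: 12.25
ee_pos: [0.4997, 0.2225, 0.0938]
eef_rot: [3.14, -0.0, 1.65]
force: [-4.0, -2.6, 16.2]
grip_width: 0.0361
```

```bash
python3 -m creep '{"xyz": [[0,-0.2,0],[0,0,0],[0,0,0],[0,0,0],[0,0,0]], "spin": [0,0,0,0,0]}'; python3 -m creep '{"xyz": [[0,0,0],[0,0,0],[0,0,0]], "spin": [0,0,0]}'
```

```text
time_s: 12.88
ee_pos: [0.4996, 0.2225, 0.0938]
eef_rot: [3.14, -0.0, 1.65]
force: [-3.7, -2.1, 15.7]
grip_width: 0.0358
time_s: 13.25
ee_pos: [0.4996, 0.2225, 0.0938]
eef_rot: [3.14, -0.0, 1.65]
force: [-3.4, -2.2, 15.3]
grip_width: 0.0356
```

```bash
python3 -m creep '{"xyz": [[0,0,0.1],[0,0,0],[0,0,0],[0,0,0],[0,0,0]], "spin": [0,0,0,0,0]}';python3 -m creep '{"xyz": [[0,0,0],[0,0,0],[0,0,0],[0,0,0],[0,0,0]], "spin": [0,0,0,0,0]}'
```

```text
time_s: 13.88
ee_pos: [0.4996, 0.2225, 0.0938]
eef_rot: [3.14, -0.0, 1.65]
force: [-3.6, -2.4, 17.2]
grip_width: 0.0358
time_s: 14.5
ee_pos: [0.4996, 0.2225, 0.0938]
eef_rot: [3.14, -0.0, 1.65]
force: [-4.4, -1.5, 17.2]
grip_width: 0.0357
```

Force is steady, so I'm handing in.

```bash
python3 -c "
from station import ctrl
o=ctrl.get_obs();print(o['force'].round(1),o['ee_pos'].round(4),o['grip_width']);print(ctrl.hand_in())"
```

```text
[-4.4 -1.5 17.2] [0.4996 0.2225 0.0938] 0.03567418762152795
the job is handed in; nothing more can be done
None
```

I lifted the white battery pack out of the bin, lowered it upright into the grey tester and pressed it onto the stop ledges. I handed in at 14.5 s, still gripping it with the grip force set to 45 N.

- **Home on the ledges:** the height stopped changing at TCP z 93.8 mm while the force kept rising. The force on the way down fitted the contact's stated spring over its full 12 mm.
- **Final push:** the force reading held at 17.2 N over the last 0.6 s. That is about 9 N on the ledges beyond the spring.
- **Still off:**
  - A sideways force of about 4 N remained, down from about 8 N after I eased the arm sideways.
  - The stop came 0.8 mm above the height I had predicted. That fits the roughly 2 mm rise seen while gripping.
- **Other objects:** I did not touch the wheel, brick, ruler or look-alikes. I took no closing picture of those.

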